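Load the cartridge case and snap its lid shut

ROBOT

A 6-joint arm with a two-finger parallel gripper is mounted at the origin on the work surface. World frame = base frame: x ahead of the robot, y to its left, z up, the work surface at z = 0. Lengths are in mm, angles in rad, forces in N, time in s.
With the tool pointing down it reaches from about 375 to 900 mm from the base axis. Payload 3.1 kg.
Tool frame: the origin (TCP) lies between the finger pads; the fingertips stand tip_extent ahead of it and the grasp point (between the pads) lies 6 mm ahead of it (tip_extent is the distance from the TCP to the fingertips, in mm); z points along the fingers, y is the line along which they close (so a half turn about z gives the same grasp; the last joint's range is limited). The gripper opens to 85 mm and grips with 20 to 120 N. Pads are 22 mm wide; open, the fingers measure 114 mm over their backs; the gripper's body (76 mm by 85 mm) begins 54 mm behind the grasp point. The pads swing forward as they close: fully open they stand 13 mm farther back than shut.
Start: joints at [-1.375, 0.527, 1.433, -0, 1.181, -0.178], TCP at [228.825, -581.581, 256.31] pointing down, gripper open.
Joint ranges: [-3.08, 3.08], [-0.75, 2.2], [0.22, 2.44], [-1.43, 4.57], [0, 2.65], [-2.85, 2.85]. Speed limits (rad/s): [2.79, 2.79, 3.14, 3.14, 3.14, 3.14].

INTERFACE

Orientations are given as a rotation vector (axis times angle).
In Python, from rig import * gives the robot as it stands. The module is installed in compiled form; this text tells all that it offers.
- The arm moves only by the shell command python3 -m pendant 'ROWS' [FORCE]. ROWS is JSON, a list of rows, each a list of 5 numbers: the shift along the tool's x, y, z in m, then the turn about the tool's z in units of 6 degrees (1.0 is 6 degrees), then the finger opening in m, from 0 to 0.0854. A call has 1 to 8 rows; each row shifts and turns the commanded pose from where the row before left it, along the tool's axes as they then stand; what a row does not reach is not made up. A row lasts 1/10 s, in which the tool goes at most 50 mm and 8.59 degrees, less where a joint would pass 70% of its speed; a pose out of reach is approached as far as the arm can. A call with a gripper value outside its range is refused whole. The fingers move at their own pace and stop on an object; FORCE is the grip in N (left out, the last holds). Time passes only in rows, so rows that do not move let the fingers close. It gives the time, the measured TCP pose, the force, the opening and the grip force at its end, in the units of the state.
- get_obs(): the state, without advancing time (a new reading comes with each control period).
- camera(name): name is "side" or "top"; returns (picture, depth): 400x640x3 uint8, blue, green, red; 400x640 float32, mm along the optical axis (not along the pixel's ray), 0 where there is no reading.
- camera_params(name): a dict with "fx", "fy", "cx", "cy" (pixels), "dist_coeffs" ([k1, k2, p1, p2, k3] as OpenCV has them; the pictures are not rectified), "world_from_camera" (4x4, takes a point from camera to world coordinates). Camera axes: x right, y up, looking along -z (the intrinsics and any distortion apply to the point x, -y, -z); pixel columns grow to the right and rows downward; lengths in mm; the calibration is good to about 2 mm. A picture is of the moment at which its call begins. camera_params takes no time and is no camera call.
- hand_in(): hands the job in; it is judged then, once.
The state is a dict: "time": time; "joints": joint angles; "joint_velocities": joint speeds; "joint_torque": joint torques, N m; "ee_pos": TCP position; "tool_rot": TCP orientation; "ft_force": force on the tool from outside, world axes, zero at the start; "moment": the same for the moment, N m; "grip_width": finger opening in mm; "gripper_force": force on a finger pad.
Only numpy, scipy, OpenCV 4.12 (cv2) and the standard library are available. Lean on these libraries where they do the work, as an engineer would, in place of code of your own. Each camera call takes 0.05 s, during which the arm holds its last target. There are 200 camera calls.

TASK

Stand the loose black cartridge from the bench upright in the empty bay of the grey case, fully down on the floor of the bay. Then swing the case's hinged lid over and press its free edge down past the spring catch until it clicks and the lid stays shut by itself. Press gently, feeling for the click, because the case cracks if pushed with more than 25 N; leave the cartridge already in the case and the other things on the bench where they are.

Things in the scene. Friction and masses are not known exactly. Their poses are not given: they have to be found in the camera images.
- case: Grey plastic sample case, fixed to the bench, tray 150 mm (own x) by 110 mm (own y); origin at the centre of its underside, on the bench, z up. Floor 6 mm thick, outer walls 26 mm high. Two bays at own x = -35 and +35 mm, y = 0, each 38 mm (x) by 52 mm (y) inside, their walls 18 mm above the bench. It and its lid crack if the robot pushes with over 25 N.
- case_hinge (a point): Middle of the lid's hinge axis, which runs along the case's own x on its +y side (own x = 0, y = +58, z = 34 mm by design). Hinge, lid and catch together truly sit up to 8 mm higher or lower than this from case to case; that is not measured and must be felt. Axes as the case's.
- case_press (a point): Nominal best place to press: on the shut lid's flat top, mid-width, 10 to 20 mm in from its free edge (case's own x = 0, y = -46 to -36; point at -46, z = 64 mm). The true height when shut is up to 8 mm higher or lower. The white lid is a shell open underneath, 150 mm wide (x), 30 mm deep over all; its free edge is 114 mm from the hinge. Axes as the case's.
- case_catch (a point): Nominal top of the sprung steel roller catch, 40 mm wide, mid-width on the case's -y side (y = -64, z = 44 mm). The lid's lip meets it some 10 mm before shut; the push needed at the free edge rises to about 10 to 14 N, then gives way and the lid snaps the last 3 mm onto a hard stop and is held. Let go earlier, the lid is pushed up again.
- lid (a joint): Lid angle in rad: 0 fully shut, grows as it opens; it meets the catch at about 0.08. At 1.57 it stands upright over the +y side, its flat outer face looking to +y, 30 mm beyond the hinge, free edge 114 mm above the hinge. Starts 1.5 to 1.8, stop at 1.95. The hinge is stiff (0.1 N m): the lid stays where it is left.
- pad: Thin white liner, 34 x 48 x 1 mm, on the floor of the empty bay, marking which bay is empty; origin at the bay's centre on its floor, 6 mm above the bench; axes as the case's.
- cartridge_center (a point): Centre (half-way up) of the loose black plastic cartridge to load, standing on the bench. 40 mm tall: a block 30 mm (own x) by 44 mm (own y) by 22 mm high, and on top an upright grip rib 10 mm thick (x), 36 mm long (y), 18 mm high. z up; same both ways round. It goes in with its axes along the case's. 40 to 85 g.
- stored_center (a point): Centre of a like cartridge already standing in the other bay of the case. Stays there.
- bottle: Bystander: amber glass bottle with black cap, 60 mm across, 160 tall; origin at its underside. Leave it.
- beaker: Bystander: open glass beaker, 70 mm across, 85 tall; origin at its underside. Leave it.
- screwdriver: Bystander: screwdriver lying flat; origin at its underside. Leave it.
- collar: Bystander: steel ring 44 mm across, 18 tall; origin at its underside. Leave it.
- jar: Bystander: white closed jar, 60 mm across, 70 tall; origin at its underside. Leave it.
- timer: Bystander: black bench timer, 70 x 60 x 25 mm; origin at its underside. Leave it.
- can: Bystander: aluminium can, 56 mm across, 90 tall; origin at its underside. Leave it.
There are look-alikes about, which are no part of the job. Leave any pink or red look-alike of the case alone.

How it is judged:
By the outcome, as a careful person would: the job done as asked, in the order asked, and still so for the second after the job is handed in, with the robot touching nothing.
It also fails if it takes over 58 s, if anything falls off the work surface, if the arm or the gripper's body presses on something with over 40 N, if the wrist force passes 120 N, or if a joint passes its speed limit or range.

## Working session

There is one attempt and no reset: what is moved stays moved. The work goes in short steps, Python scripts to look and compute and a shell command to move; the robot and the scene stay as the last step left them, time stands still between calls to the robot, and variables do not carry over. Pictures are saved under pics/ and viewed, at most 10 in all, crops included, and the job is handed in when it is done.

```bash
mkdir -p pics; cat > h.py <<'E'
from rig import *
import numpy as np, cv2
def ray(name,uv):
    p=camera_params(name);K=np.array([[p['fx'],0,p['cx']],[0,p['fy'],p['cy']],[0,0,1.]])
    n=cv2.undistortPoints(np.array(uv,float).reshape(-1,1,2),K,np.array(p['dist_coeffs'],float)).reshape(-1,2)
    d=np.c_[n[:,0],-n[:,1],-np.ones(len(n))];T=np.array(p['world_from_camera'])
    return T[:3,3],d@T[:3,:3].T
def plane(name,uv,z):
    o,d=ray(name,uv);return o+d*((z-o[2])/d[:,2])[:,None]
def pts(name,dep):
    h,w=dep.shape;v,u=np.mgrid[:h,:w];o,d=ray(name,np.c_[u.ravel(),v.ravel()])
    P=o+d*dep.reshape(-1,1);P[dep.ravel()<=0]=np.nan;return P.reshape(h,w,3)
E
python3 - <<'E'
from h import *
for n in ['top','side']:
    im,d=camera(n);cv2.imwrite(f'pics/{n}1.png',im);np.save(n+'_d.npy',d);p=camera_params(n);print(n,np.round(p['world_from_camera'],3).tolist(),p['fx'],p['cx'],(d>0).mean())
o=get_obs();print(o)
E
```

```text
top [[-0.008, 0.999, -0.049, 509.161], [-1.0, -0.009, -0.022, 4.377], [-0.023, 0.049, 0.999, 1076.282], [0.0, 0.0, 0.0, 1.0]] 396.37723896976297 319.8552211740862 0.995625
side [[0.968, 0.188, -0.166, 380.92], [-0.25, 0.743, -0.621, -585.088], [0.007, 0.643, 0.766, 821.446], [0.0, 0.0, 0.0, 1.0]] 371.2454841818331 320.0682019360033 0.99583203125
{'time': 0.1, 'joints': array([-1.37450492e+00,  5.28391873e-01,  1.43378944e+00,  1.50974916e-05,
        1.18137799e+00, -1.78493326e-01]), 'joint_velocities': array([-0.00029043, -0.00095568, -0.00328454, -0.00089743, -0.0005303 ,
        0.00208989]), 'joint_torque': array([-1.13280644e-04, -4.43304491e+01, -1.78586036e+01, -3.20271565e-04,
        3.90038156e-03,  3.78402323e-07]), 'ee_pos': array([ 228.71186235, -581.00859113,  255.41508399]), 'tool_rot': array([-3.08466337e+00, -5.84895761e-01,  5.55729314e-06]), 'ft_force': array([-0.15274337, -0.46527101,  0.03144037]), 'moment': array([0.00808895, 0.01576416, 0.02113714]), 'gripper_force': 0.0, 'grip_width': 85.17226077642361}
```

View pics/top1.png

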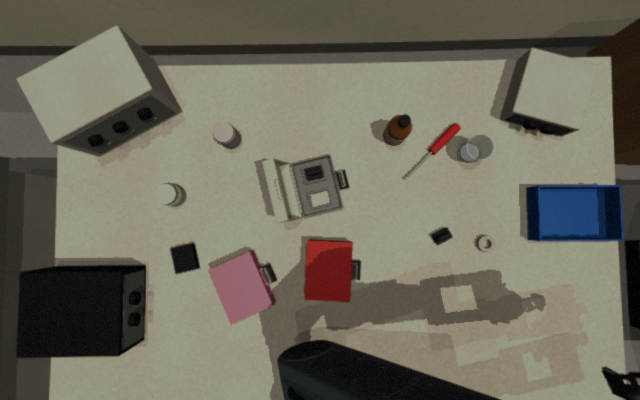

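View pics/side1.png

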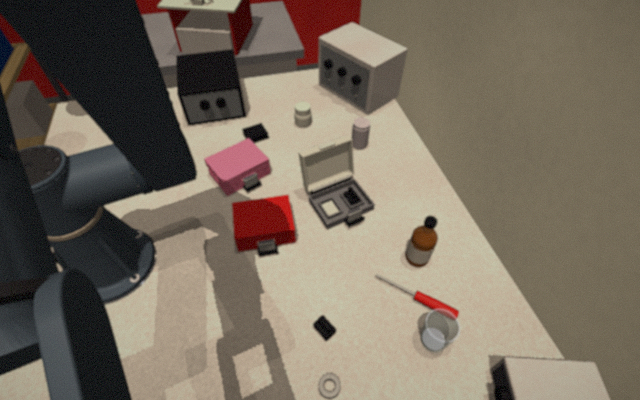

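The top view shows the grey open case near (308,187), with the lid on its left, the catch at (342,179), the white pad at (319,199) and the stored cartridge at (313,172). The candidates for the cartridge are the small black block at (441,236), which fits in size and has a rib, and the black timer at (185,257), which is too big and flat. The red and pink closed cases are look-alikes. I'll confirm with a crop and measure.

```bash
python3 - <<'E'
from h import *
im=cv2.imread('pics/top1.png');d=np.load('top_d.npy');P=pts('top',d)
a=cv2.resize(im[140:230,250:360],None,fx=5,fy=5,interpolation=cv2.INTER_CUBIC)[:450,:500]
b=cv2.resize(im[220:255,420:455],None,fx=8,fy=8,interpolation=cv2.INTER_CUBIC)
c=np.zeros((450,790,3),np.uint8);c[:,:500]=a;c[:280,505:785]=b;cv2.imwrite('pics/crop1.png',c)
def rect(m,name,z):
    cs,_=cv2.findContours(m,cv2.RETR_EXTERNAL,cv2.CHAIN_APPROX_NONE);k=max(cs,key=cv2.contourArea)
    W=plane('top',k.reshape(-1,2),z)[:,:2].astype(np.float32);r=cv2.minAreaRect(W);print(name,cv2.contourArea(k),np.round(k.reshape(-1,2).mean(0)),r)
g=im.max(2)
def sub(mask,x0,y0,x1,y1):
    m=np.zeros(mask.shape,np.uint8);m[y0:y1,x0:x1]=mask[y0:y1,x0:x1]*255;return m
rect(sub(g<60,425,222,458,250),'cart z22',22)
rect(sub(g<50,425,222,458,250),'cart z22',22)
rect(sub(g>165,306,188,332,211),'pad z7',7)
rect(sub(g<60,300,160,328,184),'stored z22',22)
print('bench z',np.nanmedian(P[240:260,380:420,2]))
for y in range(226,247,2):print(np.round(P[y,430:456:2,2]).astype(int))
print()
for y in range(150,222,5):print(np.round(P[y,250:355:5,2]).astype(int))
E
```

```text
cart z22 180.0 [441. 236.] ((472.1059265136719, -289.4842529296875), (30.13863754272461, 45.69975662231445), 26.276336669921875)
cart z22 170.0 [441. 236.] ((471.5575256347656, -289.68914794921875), (28.981975555419922, 45.57912063598633), 26.258853912353516)Traceback (most recent call last):
  File "<stdin>", line 14, in <module>
  File "<stdin>", line 7, in rect
ValueError: max() iterable argument is empty
```

View pics/crop1.png

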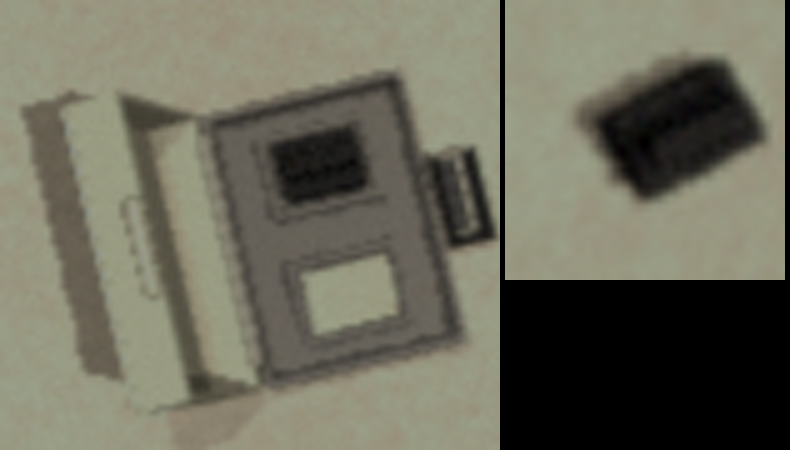

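The crop confirms it: a ribbed black block centred at (441,236), and the case with its white pad in the lower bay (319,199) and the stored cartridge in the upper one. Next I'll measure the case pose.

```bash
python3 - <<'E'
from h import *
im=cv2.imread('pics/top1.png');d=np.load('top_d.npy');P=pts('top',d)
g=im.max(2).astype(int)
def sub(mask,x0,y0,x1,y1):
    m=np.zeros(mask.shape,np.uint8);m[y0:y1,x0:x1]=mask[y0:y1,x0:x1]*255;return m
def rect(m,name,z,P3=False):
    cs,_=cv2.findContours(m,cv2.RETR_EXTERNAL,cv2.CHAIN_APPROX_NONE);k=max(cs,key=cv2.contourArea).reshape(-1,2)
    r=cv2.minAreaRect(plane('top',k,z)[:,:2].astype(np.float32));print(name,len(k),np.round(k.mean(0)),r);return k
print(im[199,300:345:3].max(1), im[187,290:350:3].max(1))
rect(sub(g>125,306,188,332,211),'pad',7)
rect(sub(g<60,300,160,328,184),'stored',22)
rect(sub((g<125),294,150,341,222),'case z26',26)
rect(sub(g<60,334,165,352,192),'catch',44)
print('bench z',np.nanmedian(P[240:260,380:420,2]))
print(np.round(P[236,430:456:2,2]).astype(int))
for y in range(150,222,5):print(np.round(P[y,250:355:5,2]).astype(int))
# rib top
m=sub(P[:,:,2]>31,425,222,458,250)>0;print('rib',P[m].mean(0),m.sum())
m=sub(P[:,:,2]>31,300,160,328,184)>0;print('storedrib',P[m].mean(0),m.sum())
E
```

```text
[ 78 103 100  93 153 152 154 155 153 155  98 103 104  62 144] [155 132  98  98 101 102 103 103 101 102 104 102  88 102 104  66  94  38
  43  44]
pad 52 [320. 198.] ((573.2508544921875, 29.15488052368164), (32.192138671875, 46.53392028808594), 13.537307739257812)
stored 52 [313. 173.] ((641.3450927734375, 43.88544464111328), (34.68451690673828, 48.47049331665039), 11.97736644744873)
case z26 212 [315. 188.] ((604.4610595703125, 35.07320785522461), (122.61077880859375, 173.01437377929688), 89.74343872070312)
catch 77 [342. 180.] ((620.2205200195312, -29.540061950683594), (45.11966323852539, 24.693065643310547), 13.356752395629883)
bench z 0.17087827025443403
[-2  6 23 22 25 39 38 39 40 41 21 22  4]
[-2  1 -1  0 -1  1 -2 -4  1  2 -1  0  2  1  1  3 -1 -2 -1  0 -1]
[-1  3  1 -3  1 -1  1  6 -1 -1  1 -1  2  2  3 26 26  0  1  1 -1]
[  3  -1  -2 151 153 132 103  -5   0   0   5  26  16   6   5   7  29  -1
   0   1   5]
[  1   2   2 148 149  67  49  40   1   9   5   7  20  19   5   9   6  -1
   2  -3   5]
[  2   2  -3 144 149 153  36  40  43   6   4  30  27  45  27   9   4   0
  52  -1   0]
[  
[... 271 characters left out ...]
  0 146 149 154  36  39  47   5   4   6   5  19   6   4   4
   0   1   0]
[  1  -3   2   1 145 150 160  43  41  42   6   3   6   7   9   9  19   5
   2   0   2]
[ -1   0  -1  -3  -2 148 155  54  38  41  26   4  12   5   5  12  14   6
  25   0  -1]
[  0   4   1   1  -1 149 148  66  36  41  45   3  16  11   5  22  11   7
   4  -1  -1]
[ -3  -2   2  -2  -1 148 151 152  37  40  44   7   5   7   5   4  27  -1
   1  -3   0]
[  2   1  -1   1  -1 146 151 150  43  36  40   3  23   3  -2   0   3  -3
   2   2  -1]
[ -2  -2  -2  -3  -2   1 148 153  72  -1   0  -2   1   0  -3  -4   3  -1
  -3   2  -4]
rib [ 472.12554696 -292.67925086   39.47105676] 61
storedrib [640.5911153   44.42849116  43.37505161] 68
```

```bash
python3 -m pendant '[[0.0416,-0.0226,0,0,0.045],[0.0416,-0.0226,0,0,0.045],[0.0416,-0.0226,0,0,0.045],[0.0416,-0.0226,0,0,0.045],[0.0416,-0.0226,0,0,0.045],[0.0416,-0.0226,0,0,0.045],[0.0416,-0.0226,0,0,0.045],[0.0416,-0.0226,0,0,0.045]]' 30; python3 -m pendant '[[0,0,0,-1.4,0.045],[0,0,0,-1.4,0.045],[0,0,0,-1.4,0.045],[0,0,0,-1.4,0.045],[0,0,0.02,-1.4,0.045],[0,0,0.03,-1.4,0.045],[0,0,0.03,-1.4,0.045],[0,0,0.03,-1.4,0.045]]'; python3 -m pendant '[[0,0,0.01,-1.4,0.045],[0,0,0,-1.4,0.045],[0,0,0,-1.4,0.045],[0,0,0,-0.4,0.045],[0,0,0,0,0.045]]'
cat > st.py <<'E'
from h import *
from scipy.spatial.transform import Rotation as R
o=get_obs();M=R.from_rotvec(o['tool_rot']).as_matrix()
print('t',round(o['time'],2),'tcp',np.round(o['ee_pos'],1),'yaxis deg',np.degrees(np.arctan2(M[1,1],M[0,1])).round(1),'xaxis deg',np.degrees(np.arctan2(M[1,0],M[0,0])).round(1),'z',M[:,2].round(3),'F',o['ft_force'].round(1),o['grip_width'].round(1),round(float(o['gripper_force']),1),'j',np.round(o['joints'],2))
import sys
if len(sys.argv)>1:
    for a in sys.argv[1:]:
        x,y,yaw=map(float,a.split(','));v=np.r_[x,y,0]-o['ee_pos'];print('to',a,'tool dx,dy',(M[:,:2].T@v).round(1),'turn units',((np.degrees(np.arctan2(M[1,1],M[0,1]))-yaw)/6).round(2))
E
python3 st.py 472,-290.5,26.3
```

```text
time: 0.9
ee_pos: [473.1, -289.7, 256.0]
tool_rot: [-3.086, -0.585, 0.001]
ft_force: [1.2, -1.6, 0.3]
grip_width: 44.6
gripper_force: 0.0
time: 1.7
ee_pos: [472.2, -291.4, 145.2]
tool_rot: [2.24, 2.202, -0.0]
ft_force: [-0.5, -0.3, -0.1]
grip_width: 44.9
gripper_force: 0.0
time: 2.2
ee_pos: [472.1, -291.3, 135.9]
tool_rot: [-1.658, -2.667, -0.0]
ft_force: [0.1, 0.5, 0.9]
grip_width: 45.0
gripper_force: 0.0Traceback (most recent call last):
  File "st.py", line 4, in <module>
    print('t',round(o['time'],2),'tcp',np.round(o['ee_pos'],1),'yaxis deg',np.degrees(np.arctan2(M[1,1],M[0,1])).round(1),'xaxis deg',np.degrees(np.arctan2(M[1,0],M[0,0])).round(1),'z',M[:,2].round(3),'F',o['ft_force'].round(1),o['grip_width'].round(1),round(float(o['gripper_force']),1),'j',np.round(o['joints'],2))
                                                                                                                                                                                                                                    ^^^^^^^^^^^^^^^^^^^^^
AttributeError: 'float' object has no attribute 'round'
```

```bash
sed -i "s/o\['grip_width'\].round(1)/round(float(o['grip_width']),1)/" st.py
python3 -m pendant '[[0,0,0.04,0,0.045],[0,0,0.03,0,0.045],[0,0,0.015,0,0.045],[0,0,0.005,0,0.045],[0,0,0.005,0,0.045],[0,0,0,0,0.045]]' ; python3 st.py 472,-290.5,26.3
python3 - <<'E'
from h import *
im,d=camera('side');cv2.imwrite('pics/side2.png',cv2.resize(im[280:370,270:380],None,fx=6,fy=6,interpolation=cv2.INTER_CUBIC))
E
```

```text
time: 2.8
ee_pos: [472.5, -291.6, 41.4]
tool_rot: [1.659, 2.668, -0.0]
ft_force: [-0.6, -0.4, 0.5]
grip_width: 44.9
gripper_force: 0.0
t 2.8 tcp [ 472.5 -291.6   41.4] yaxis deg 26.3 xaxis deg 116.3 z [ 0. -0. -1.] F [-0.6 -0.4  0.5] 44.9 0.0 j [-0.75  0.77  1.75  0.    0.62 -1.21]
to 472,-290.5,26.3 tool dx,dy [1.3 0. ] turn units -0.01
```

View pics/side2.png

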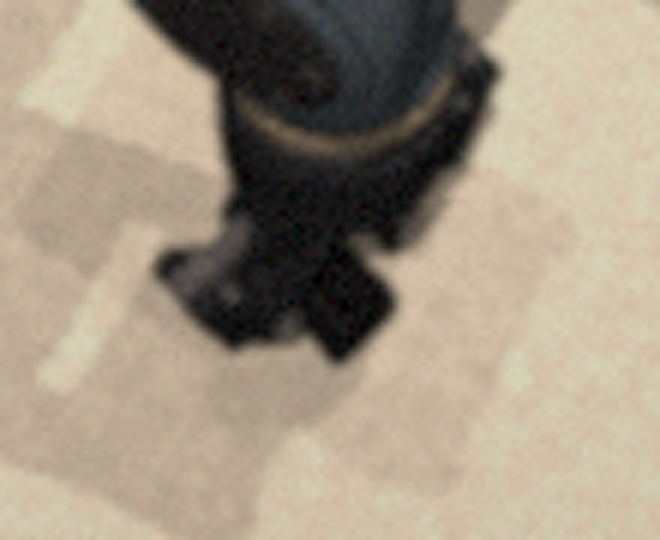

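The side crop shows the two fingers either side of the cartridge, which is at about crop pixel (340,300). I'll close on the rib and lift.

```bash
python3 -m pendant '[[0.001,0,0,0,0.004],[0,0,0,0,0.004],[0,0,0,0,0.004],[0,0,0,0,0.004],[0,0,0,0,0.004],[0,0,0,0,0.004]]' 35; python3 st.py; python3 -m pendant '[[0,0,-0.01,0,0.004],[0,0,-0.03,0,0.004],[0,0,-0.04,0,0.004],[0,0,-0.04,0,0.004],[0,0,0,0,0.004]]'; python3 st.py 572,29.5,13 573,29,13
```

```text
time: 3.45
ee_pos: [472.4, -291.0, 42.4]
tool_rot: [1.657, 2.666, -0.001]
ft_force: [0.3, 0.4, 7.5]
grip_width: 28.7
gripper_force: 35.0
t 3.45 tcp [ 472.4 -291.    42.4] yaxis deg 26.3 xaxis deg 116.3 z [ 0.002 -0.001 -1.   ] F [0.3 0.4 7.5] 28.7 35.0 j [-0.75  0.76  1.75  0.    0.62 -1.21]
time: 3.95
ee_pos: [474.4, -292.7, 166.9]
tool_rot: [1.652, 2.659, -0.003]
ft_force: [0.1, 0.2, -0.6]
grip_width: 28.3
gripper_force: 34.8
t 3.95 tcp [ 474.4 -292.7  166.9] yaxis deg 26.3 xaxis deg 116.3 z [ 0.008 -0.008 -1.   ] F [ 0.1  0.2 -0.6] 28.3 34.8 j [-0.75  0.56  1.69  0.    0.88 -1.21]
to 572,29.5,13 tool dx,dy [247.5 229.5] turn units 2.21
to 573,29,13 tool dx,dy [246.6 230.2] turn units 2.21
```

The grip stopped at 28 mm, so the fingers may be on the 30 mm block rather than the rib. I'll look before going on.

```bash
python3 - <<'E'
from h import *
im,d=camera('side');P=pts('side',d)
c=P-np.array([474,-292,0]);m=(np.hypot(c[...,0],c[...,1])<70)&(P[...,2]>60)&(P[...,2]<220);v,u=np.where(m);print(u.min(),u.max(),v.min(),v.max())
a,b=int(np.median(u)),int(np.median(v));print(a,b)
cv2.imwrite('pics/side3.png',cv2.resize(im[b-40:b+50,a-55:a+55],None,fx=7,fy=6.6,interpolation=cv2.INTER_CUBIC))
E
```

```text
307 355 269 318
329 302
```

View pics/side3.png

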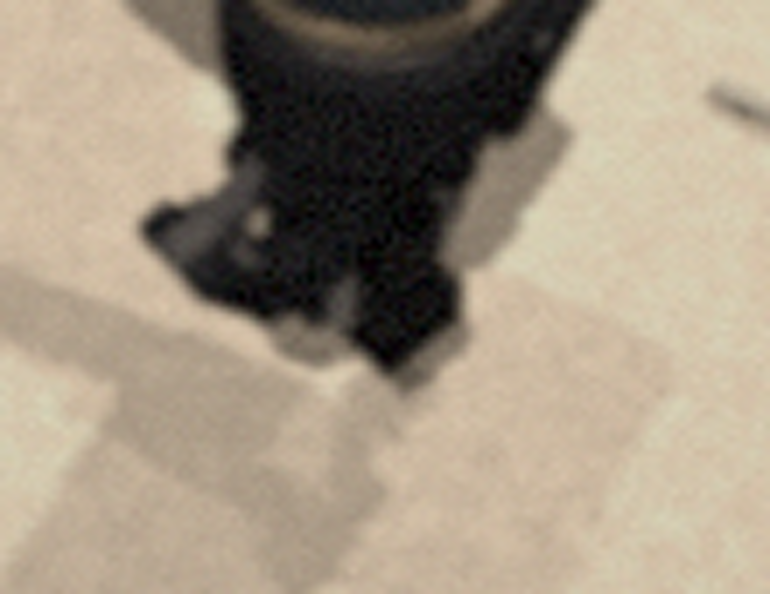

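The cartridge hangs at about crop pixel (410,320), gripped by the upper edge of its block. The fingers would be low in the bay, so I'll set it back and regrip the rib higher up.

```bash
python3 -m pendant '[[0,0,0.04,0,0.004],[0,0,0.04,0,0.004],[0,0,0.03,0,0.004],[0,0,0.007,0,0.004],[0,0,0.003,0,0.004],[0,0,0,0,0.004]]'; python3 st.py; python3 -m pendant '[[0,0,0,0,0.042],[0,0,0,0,0.042],[0,0,0,0,0.042],[0,0,-0.006,0,0.042],[0,0,-0.005,0,0.042],[0,0,0,0,0.042]]'; python3 -m pendant '[[0,0,0,0,0.004],[0,0,0,0,0.004],[0,0,0,0,0.004],[0,0,0,0,0.004],[0,0,0,0,0.004],[0,0,0,0,0.004],[0,0,0,0,0.004]]'; python3 st.py
```

```text
time: 4.6
ee_pos: [469.1, -288.1, 41.9]
tool_rot: [-1.653, -2.662, -0.002]
ft_force: [-5.1, 2.7, 11.2]
grip_width: 28.5
gripper_force: 37.8
t 4.6 tcp [ 469.1 -288.1   41.9] yaxis deg 26.3 xaxis deg 116.3 z [-0.006  0.005 -1.   ] F [-5.1  2.7 11.2] 28.5 37.8 j [-0.75  0.76  1.76 -0.    0.63 -1.21]
time: 5.2
ee_pos: [472.4, -291.1, 53.2]
tool_rot: [1.657, 2.667, -0.001]
ft_force: [0.1, -0.3, 0.1]
grip_width: 41.6
gripper_force: 0.0
time: 5.9
ee_pos: [471.8, -290.6, 52.3]
tool_rot: [-1.658, -2.668, -0.0]
ft_force: [-0.6, -0.3, 0.4]
grip_width: 9.1
gripper_force: 37.8
t 5.9 tcp [ 471.8 -290.6   52.3] yaxis deg 26.3 xaxis deg 116.3 z [-0.  0. -1.] F [-0.6 -0.3  0.4] 9.1 37.8 j [-0.75  0.75  1.75 -0.    0.64 -1.21]
```

```bash
python3 -m pendant '[[0,0,-0.02,0,0.004],[0,0,-0.04,0,0.004],[0,0,-0.04,0,0.004],[0,0,-0.03,0,0.004],[0,0,0,0,0.004]]'; python3 st.py 573,28.8,13
```

```text
time: 6.4
ee_pos: [474.1, -292.4, 186.6]
tool_rot: [1.653, 2.66, -0.003]
ft_force: [0.2, 0.4, -0.8]
grip_width: 8.6
gripper_force: 37.6
t 6.4 tcp [ 474.1 -292.4  186.6] yaxis deg 26.3 xaxis deg 116.3 z [ 0.007 -0.007 -1.   ] F [ 0.2  0.4 -0.8] 8.6 37.6 j [-0.75  0.53  1.68  0.    0.93 -1.21]
to 573,28.8,13 tool dx,dy [245.8 230.3] turn units 2.21
```

```bash
python3 -m pendant '[[0.0345,0.0332,0,0,0.004],[0.0345,0.0332,0,0,0.004],[0.0345,0.0332,0,0,0.004],[0.0345,0.0332,0,0,0.004],[0.0345,0.0332,0,0,0.004],[0.0345,0.0332,0,0,0.004],[0.0345,0.0332,0,0,0.004],[0,0,0,1.1,0.004]]'; python3 -m pendant '[[0,0,0,1.1,0.004],[0,0,0,0,0.004],[0,0,0,0,0.004]]'; python3 st.py 573,28.8,13
```

```text
time: 7.2
ee_pos: [573.7, 34.7, 181.0]
tool_rot: [-1.804, -2.57, -0.002]
ft_force: [-0.4, -0.3, -0.7]
grip_width: 9.2
gripper_force: 37.6
time: 7.5
ee_pos: [572.7, 28.9, 181.3]
tool_rot: [-1.95, -2.461, 0.001]
ft_force: [0.0, -0.4, -0.8]
grip_width: 9.3
gripper_force: 37.6
t 7.5 tcp [572.7  28.9 181.3] yaxis deg 13.2 xaxis deg 103.2 z [-0.002  0.    -1.   ] F [ 0.  -0.4 -0.8] 9.3 37.6 j [-0.14  0.56  1.63  0.    0.95 -0.37]
to 573,28.8,13 tool dx,dy [-0.2  0.6] turn units 0.03
```

```bash
python3 -m pendant '[[0,0,0.045,0,0.004],[0,0,0.035,0,0.004],[0,0,0.015,0,0.004],[0,0,0.005,0,0.004],[0,0,0,0,0.004],[0,0,0,0,0.004]]'; python3 st.py 573,28.8,13; python3 - <<'E'
from h import *
im,d=camera('side');cv2.imwrite('pics/side4.png',cv2.resize(im[135:235,285:395],None,fx=7,fy=6,interpolation=cv2.INTER_CUBIC))
E
```

```text
time: 8.1
ee_pos: [574.2, 28.4, 83.1]
tool_rot: [1.953, 2.459, 0.001]
ft_force: [0.0, -0.2, -0.9]
grip_width: 8.7
gripper_force: 37.6
t 8.1 tcp [574.2  28.4  83.1] yaxis deg 13.1 xaxis deg 103.1 z [ 0.002 -0.    -1.   ] F [ 0.  -0.2 -0.9] 8.7 37.6 j [-0.14  0.71  1.69  0.    0.74 -0.37]
to 573,28.8,13 tool dx,dy [ 0.7 -1.2] turn units 0.01
```

View pics/side4.png

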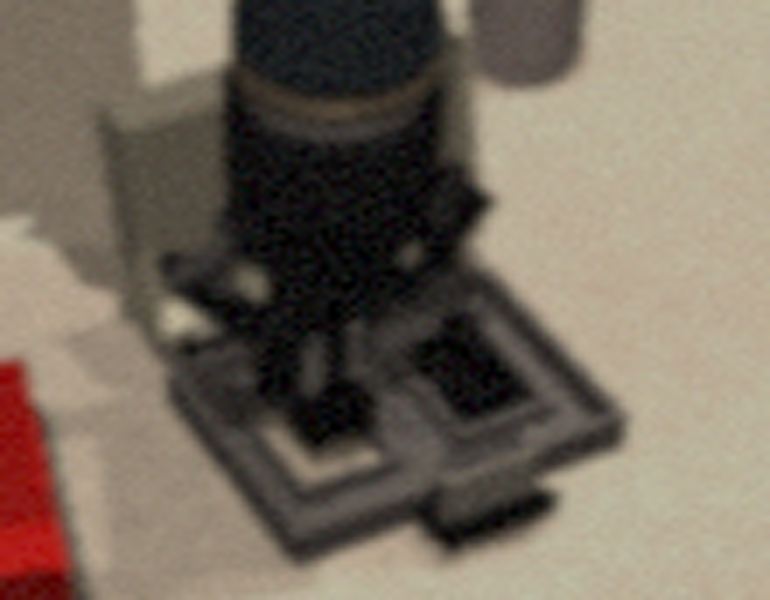

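The cartridge is hanging over the white pad at about crop (330,410), lined up with the bay. I'll go down and feel for contact.

```bash
python3 -m pendant '[[0.0005,-0.001,0.004,0,0.004],[0,0,0.004,0,0.004],[0,0,0.003,0,0.004],[0,0,0,0,0.004]]'; python3 st.py 573,28.8,13;
```

```text
time: 8.55
ee_pos: [572.0, 29.2, 70.9]
tool_rot: [-1.953, -2.46, 0.001]
ft_force: [-0.5, 0.2, -0.4]
grip_width: 9.2
gripper_force: 37.6
t 8.55 tcp [572.   29.2  70.9] yaxis deg 13.1 xaxis deg 103.1 z [-0.001  0.    -1.   ] F [-0.5  0.2 -0.4] 9.2 37.6 j [-0.14  0.73  1.7  -0.    0.72 -0.37]
to 573,28.8,13 tool dx,dy [-0.6  1. ] turn units 0.01
```

```bash
python3 -m pendant '[[0,0,0.003,0,0.004],[0,0,0.002,0,0.004],[0,0,0,0,0.004]]'; python3 st.py 573,28.8,13;
```

```text
time: 8.85
ee_pos: [572.1, 29.1, 65.9]
tool_rot: [-1.954, -2.459, 0.001]
ft_force: [-0.4, 0.7, -0.7]
grip_width: 9.0
gripper_force: 37.6
t 8.85 tcp [572.1  29.1  65.9] yaxis deg 13.1 xaxis deg 103.1 z [-0.001  0.    -1.   ] F [-0.4  0.7 -0.7] 9.0 37.6 j [-0.14  0.74  1.7   0.    0.71 -0.37]
to 573,28.8,13 tool dx,dy [-0.5  0.9] turn units 0.01
```

```bash
python3 -m pendant '[[0,0.0005,0.003,0,0.004],[0,0,0.002,0,0.004],[0,0,0,0,0.004]]'; python3 st.py
```

```text
time: 9.15
ee_pos: [572.6, 29.2, 61.0]
tool_rot: [-1.954, -2.459, 0.001]
ft_force: [-0.0, 0.1, -0.7]
grip_width: 9.2
gripper_force: 37.6
t 9.15 tcp [572.6  29.2  61. ] yaxis deg 13.1 xaxis deg 103.1 z [-0.001  0.    -1.   ] F [-0.   0.1 -0.7] 9.2 37.6 j [-0.14  0.75  1.7   0.    0.7  -0.37]
```

```bash
python3 -m pendant '[[0,0,0.001,0,0.004],[0,0,0.001,0,0.004],[0,0,0,0,0.004]]'; python3 st.py
```

```text
time: 9.45
ee_pos: [572.7, 29.2, 59.2]
tool_rot: [-1.954, -2.46, 0.0]
ft_force: [0.1, -0.0, -1.4]
grip_width: 8.9
gripper_force: 37.6
t 9.45 tcp [572.7  29.2  59.2] yaxis deg 13.1 xaxis deg 103.1 z [-0.  0. -1.] F [ 0.1 -0.  -1.4] 8.9 37.6 j [-0.14  0.75  1.7   0.    0.69 -0.37]
```

```bash
python3 -m pendant '[[0,0,0.001,0,0.004],[0,0,0,0,0.004]]'; python3 -m pendant '[[0,0,0,0,0.03],[0,0,0,0,0.03],[0,0,0,0,0.03],[0,0,-0.015,0,0.03],[0,0,-0.03,0,0.03],[0,0,-0.045,0,0.03],[0,0,-0.045,0,0.03],[0,0,0,0,0.03]]'; python3 st.py 619,-10,13; python3 - <<'E'
from h import *
im,d=camera('side');P=pts('side',d);cv2.imwrite('pics/side5.png',cv2.resize(im[130:235,285:395],None,fx=7,fy=5.7,interpolation=cv2.INTER_CUBIC))
E
```

```text
time: 9.65
ee_pos: [572.8, 29.1, 58.3]
tool_rot: [1.954, 2.46, 0.0]
ft_force: [-0.2, 0.1, -0.3]
grip_width: 8.5
gripper_force: 37.6
time: 10.45
ee_pos: [577.0, 28.8, 200.8]
tool_rot: [1.946, 2.45, 0.012]
ft_force: [1.4, 0.2, 0.2]
grip_width: 29.9
gripper_force: 0.0
t 10.45 tcp [577.   28.8 200.8] yaxis deg 13.1 xaxis deg 103.1 z [ 0.015 -0.002 -1.   ] F [1.4 0.2 0.2] 29.9 0.0 j [-0.14  0.53  1.62  0.    0.98 -0.37]
to 619,-10,13 tool dx,dy [-46.2  29.3] turn units 0.02
```

View pics/side5.png

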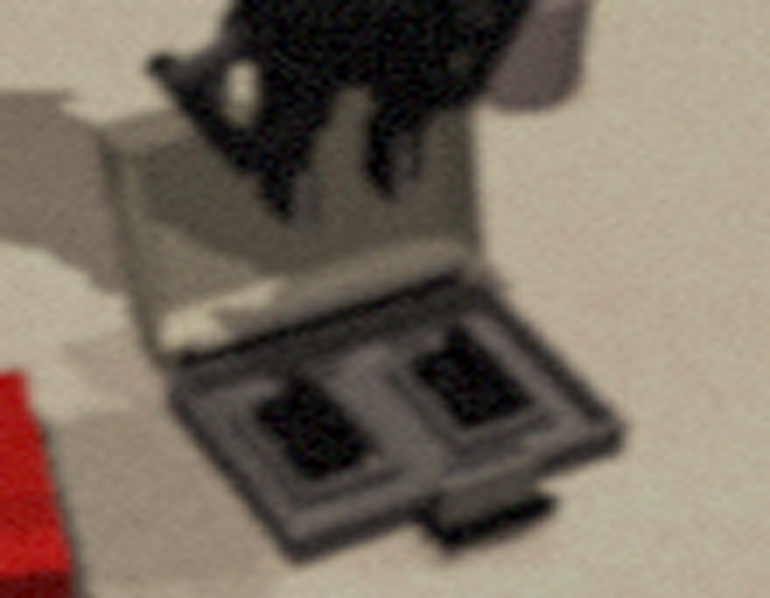

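The cartridge is now sitting in the left bay (crop (315,425)) at the same height as the stored one (470,380). Next is the lid: raise the arm, cross over behind it with fingers closed, and push it over.

```bash
python3 -m pendant '[[0,0,-0.02,0,0],[0.03,0.01,0,0,0],[0.04,0.01,0,0,0],[0.04,0.01,0,0,0],[0.03,0.005,0,0,0],[0,0,0,0,0],[0,0,0,0,0]]'; python3 st.py 575.8,173,13; python3 - <<'E'
from h import *
P=[]
im,d=camera('top');p=pts('top',d).reshape(-1,3)
c=np.array([607.3,36.6]);a=np.radians(13)
X=(p[:,:2]-c)@np.array([[np.cos(a),-np.sin(a)],[np.sin(a),np.cos(a)]])
m=(abs(X[:,0])<70)&(X[:,1]>20)&(X[:,1]<112)&(p[:,2]>15)
for lo in range(20,112,6):
    k=m&(X[:,1]>=lo)&(X[:,1]<lo+6)
    if k.sum(): print(lo,k.sum(),np.percentile(p[k,2],[10,50,90]).round(0))
E
```

```text
time: 11.2
ee_pos: [574.2, 173.9, 212.5]
tool_rot: [-1.951, -2.461, 0.003]
ft_force: [1.3, -0.2, 0.6]
grip_width: 0.1
gripper_force: 0.0
t 11.2 tcp [574.2 173.9 212.5] yaxis deg 13.2 xaxis deg 103.2 z [-0.002 -0.001 -1.   ] F [ 1.3 -0.2  0.6] 0.1 0.0 j [ 0.11  0.55  1.54 -0.    1.06 -0.12]
to 575.8,173,13 tool dx,dy [-1.2  1.8] turn units 0.03
20 47 [17. 26. 29.]
26 45 [16. 18. 20.]
50 119 [24. 29. 45.]
56 118 [40. 43. 45.]
62 121 [39. 41. 43.]
68 120 [38. 40. 42.]
74 208 [ 37.  40. 501.]
80 533 [ 38. 488. 519.]
86 769 [ 58. 500. 539.]
92 520 [150. 527. 556.]
98 400 [148. 520. 558.]
104 323 [146. 509. 554.]
110 111 [145. 508. 522.]
```

```bash
python3 -m pendant '[[0,0.002,0.03,0,0],[0,0,0.03,0,0],[0,0,0.014,0,0],[0,0,0,0,0],[-0.01,0,0,0,0],[-0.01,0,0,0,0],[-0.01,0,0,0,0]]'; python3 -m pendant '[[-0.01,0,0,0,0],[-0.01,0,0,0,0],[-0.01,0,0,0,0],[-0.01,0,0,0,0]]'; python3 st.py
```

```text
time: 11.95
ee_pos: [585.2, 144.0, 141.0]
tool_rot: [1.954, 2.458, 0.004]
ft_force: [-0.4, 1.3, 1.1]
grip_width: -0.1
gripper_force: 0.9
time: 12.35
ee_pos: [593.7, 104.8, 140.1]
tool_rot: [1.953, 2.459, 0.002]
ft_force: [0.1, 1.1, 2.5]
grip_width: 0.1
gripper_force: 1.2
t 12.35 tcp [593.7 104.8 140.1] yaxis deg 13.1 xaxis deg 103.1 z [ 0.002  0.    -1.   ] F [0.1 1.1 2.5] 0.1 1.2 j [-0.01  0.65  1.59  0.    0.9  -0.24]
```

```bash
python3 -m pendant '[[-0.012,0,0,0,0],[-0.012,0,0,0,0],[-0.012,0,0,0,0],[-0.012,0,0,0,0]]'; python3 st.py; python3 -m pendant '[[-0.012,0,0,0,0],[-0.012,0,0,0,0]]'; python3 st.py; python3 - <<'E'
from h import *
im,d=camera('side');cv2.imwrite('pics/side6.png',cv2.resize(im[80:240,260:420],None,fx=4,fy=3.7,interpolation=cv2.INTER_CUBIC))
E
```

```text
time: 12.75
ee_pos: [603.6, 57.7, 138.8]
tool_rot: [-1.954, -2.459, 0.002]
ft_force: [0.4, 1.8, 1.3]
grip_width: -0.1
gripper_force: 0.4
t 12.75 tcp [603.6  57.7 138.8] yaxis deg 13.1 xaxis deg 103.1 z [-0.001 -0.    -1.   ] F [0.4 1.8 1.3] -0.1 0.4 j [-0.09  0.65  1.58 -0.    0.91 -0.32]
time: 12.95
ee_pos: [609.4, 34.4, 139.2]
tool_rot: [-1.954, -2.46, 0.001]
ft_force: [-0.5, 1.1, 0.2]
grip_width: 0.4
gripper_force: 0.3
t 12.95 tcp [609.4  34.4 139.2] yaxis deg 13.1 xaxis deg 103.1 z [-0. -0. -1.] F [-0.5  1.1  0.2] 0.4 0.3 j [-0.13  0.66  1.57 -0.    0.92 -0.35]
```

View pics/side6.png

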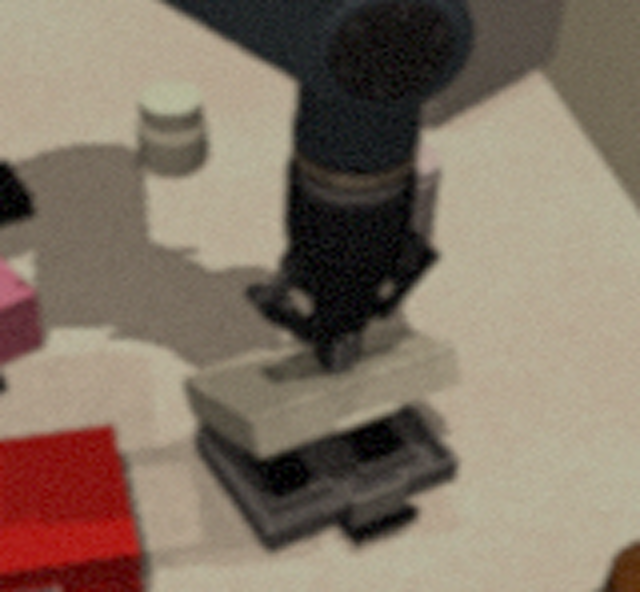

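The lid is well over, at roughly 0.5 rad, with the fingertips on its top at crop (345,355). I'll go on toward the free edge, moving downward.

```bash
python3 -m pendant '[[-0.01,0,0.002,0,0],[-0.01,0,0.003,0,0],[-0.01,0,0.004,0,0],[-0.008,0,0.005,0,0],[0,0,0,0,0]]'; python3 st.py; python3 -m pendant '[[0,0,0.005,0,0],[0,0,0.005,0,0],[0,0,0.005,0,0]]'; python3 st.py
```

```text
time: 13.5
ee_pos: [617.9, -2.7, 124.4]
tool_rot: [-1.955, -2.458, 0.001]
ft_force: [0.5, 0.2, -0.8]
grip_width: -0.3
gripper_force: 0.0
t 13.5 tcp [617.9  -2.7 124.4] yaxis deg 13.0 xaxis deg 103.0 z [-0.001 -0.    -1.   ] F [ 0.5  0.2 -0.8] -0.3 0.0 j [-0.18  0.69  1.56 -0.    0.9  -0.41]
time: 13.8
ee_pos: [617.8, -1.0, 109.9]
tool_rot: [-1.953, -2.46, 0.0]
ft_force: [0.0, -0.6, 0.2]
grip_width: 0.2
gripper_force: 0.3
t 13.8 tcp [617.8  -1.  109.9] yaxis deg 13.1 xaxis deg 103.1 z [-0.  0. -1.] F [ 0.  -0.6  0.2] 0.2 0.3 j [-0.18  0.71  1.56  0.    0.87 -0.41]
```

```bash
python3 -m pendant '[[0,0,0.002,0,0],[0,0,0.001,0,0]]'|grep -E 'pos|ft';  python3 -m pendant '[[0,0,0.001,0,0],[0,0,0.001,0,0]]'|grep -E 'pos|ft'
```

```text
ee_pos: [617.5, -1.1, 106.8]
ft_force: [0.2, -0.5, -0.3]
ee_pos: [617.9, -1.3, 105.3]
ft_force: [-0.4, 0.2, 0.5]
```

```bash
python3 -m pendant '[[0,0,0.001,0,0],[0,0,0.001,0,0]]'|grep -E 'pos|ft';  python3 -m pendant '[[0,0,0.001,0,0],[0,0,0.001,0,0]]'|grep -E 'pos|ft'
```

```text
ee_pos: [618.0, -1.5, 104.1]
ft_force: [-2.0, -0.8, 7.5]
ee_pos: [618.2, -1.9, 103.1]
ft_force: [-3.5, -2.6, 12.2]
```

```bash
python3 -m pendant '[[0,0,0.001,0,0],[0,0,0.001,0,0]]'|grep -E 'pos|ft';  python3 -m pendant '[[0,0,0.001,0,0],[0,0,0,0,0]]'|grep -E 'pos|ft'
```

```text
ee_pos: [618.2, -2.3, 101.5]
ft_force: [-3.6, -2.9, 11.2]
ee_pos: [618.3, -2.7, 100.0]
ft_force: [-2.1, -4.3, 7.2]
```

```bash
python3 -m pendant '[[0,0,0.001,0,0],[0,0,0,0,0]]'|grep -E 'pos|ft'
```

```text
ee_pos: [618.6, -2.3, 98.3]
ft_force: [0.4, -1.9, 1.4]
```

```bash
python3 -m pendant '[[0,0,0.001,0,0],[0,0,0,0,0]]'|grep -E 'pos|ft'
```

```text
ee_pos: [618.3, -1.5, 96.5]
ft_force: [0.7, -1.9, 2.9]
```

```bash
python3 -m pendant '[[0,0,0.001,0,0],[0,0,0,0,0]]'|grep -E 'pos|ft'
```

```text
ee_pos: [618.3, -1.5, 96.4]
ft_force: [-0.8, -2.0, 8.3]
```

```bash
python3 -m pendant '[[0,0,0.001,0,0],[0,0,0,0,0]]'|grep -E 'pos|ft'
```

```text
ee_pos: [618.3, -1.5, 96.2]
ft_force: [-2.4, -0.6, 13.5]
```

The push peaked at about 12 N, gave way, then met a hard stop at TCP z 96.4, so the catch has clicked. I'll lift off and check that the lid stays shut.

```bash
python3 -m pendant '[[0,0,-0.005,0,0],[0,0,-0.02,0,0],[0,0,-0.04,0,0],[0,0,-0.045,0,0],[0,0,-0.045,0,0],[0,-0.04,0,0,0],[0,-0.045,0,0,0],[0,-0.045,0,0,0]]'; python3 -m pendant '[[0,-0.045,0,0,0],[0,-0.045,0,0,0],[0,0,0,0,0],[0,0,0,0,0],[0,0,0,0,0]]' | head -2
python3 - <<'E'
from h import *
im,d=camera('side');cv2.imwrite('pics/side7.png',cv2.resize(im[110:350,210:470],None,fx=2.8,fy=2.4,interpolation=cv2.INTER_CUBIC))
c=np.array([607.3,36.6]);a=np.radians(13);B=np.array([[np.cos(a),-np.sin(a)],[np.sin(a),np.cos(a)]])
for n in ['side','top']:
    im,d=camera(n);p=pts(n,d).reshape(-1,3);X=(p[:,:2]-c)@B;print(n)
    for lo in range(-70,80,15):
        k=(abs(X[:,0])<60)&(X[:,1]>=lo)&(X[:,1]<lo+15)&(p[:,2]<140)
        if k.sum(): print(lo,k.sum(),np.percentile(p[k,2],[10,50,90]).round(1))
E
```

```text
time: 16.6
ee_pos: [489.6, -30.4, 249.1]
tool_rot: [-1.952, -2.46, -0.0]
ft_force: [0.3, -1.1, 0.5]
grip_width: -0.1
gripper_force: 0.0
time: 17.1
ee_pos: [404.8, -51.4, 249.5]
side
-70 522 [ 0.3 48.8 67.6]
-55 272 [22.5 71.2 73.4]
-40 231 [ 7.1 71.6 73.4]
-25 198 [69.9 71.8 73.5]
-10 182 [70.3 71.7 73.5]
5 186 [70.1 71.9 73.6]
20 172 [69.9 71.6 73.5]
35 184 [69.8 71.7 73.3]
50 98 [69.8 71.6 73.2]
65 1 [-2.9 -2.9 -2.9]
top
-70 212 [-1.2 17.7 52.6]
-55 273 [69.3 71.4 73.9]
-40 279 [68.9 71.3 73.9]
-25 275 [69.1 71.4 74. ]
-10 277 [69.  71.3 73.5]
5 276 [68.8 71.2 73.5]
20 275 [69.5 71.6 73.8]
35 277 [69.4 71.7 73.9]
50 222 [44.2 71.1 73.4]
65 201 [-2.7 -0.3  2.4]
```

View pics/side7.png

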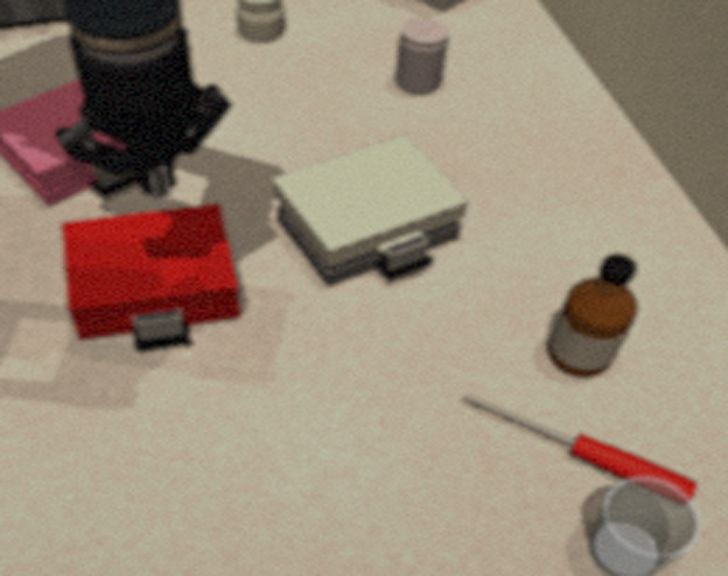

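The lid (white, crop (370,200)) is level at z ≈ 71.5 across its whole depth and stays shut with nothing touching it. The bystanders are undisturbed.

```bash
python3 -c "
from rig import *
print(hand_in())"
```

```text
the job is handed in; nothing more can be done
None
```

The cartridge is in the empty bay, the lid is clicked shut and stays shut by itself (peak push felt about 14 N), and I handed the job in at about 17 s on the robot's clock; no verdict came back.

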